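Fit the filter cassette that does not rattle

TASK

The water filter needs a cassette, but in two of the three spares the carbon block has broken loose inside. Rock the cassettes on their necks to feel whether the block shifts; when you have tipped one and felt that it is firm, fit that one in the filter base: lugs down through the slots, push down against the spring, turn clockwise to the stop and let it spring up into its lock. Never put a loose one in the base, leave both loose ones standing upright on the worktop, and do not shift the pepper mill, the salt shaker or the mug.

Things in the scene. Friction and masses are not known exactly. Their poses are not given: they have to be found in the camera images.
- cassette_a: one of three look-alike sealed white plastic water-filter cassettes, loose, 0.8 to 0.97 kg, standing upright on its neck. Origin: centre of the neck's underside, z up. Neck 60 mm across, 22 mm high; above it a drum 112 mm across, 22 to 70 mm up, flat-topped, overhanging the neck by 26 mm; on top a grip bar along the x axis, 64 mm long, 14 mm thick, 70 to 96 mm up
- cassette_b: shaped just like cassette_a. On each neck two bayonet lugs point along the cassette's +x and -x, right under the ends of the bar: 14 mm wide, 6 mm thick, 4 to 10 mm above the origin, reaching 36 mm from the axis. A half turn makes no difference. The drum is solid-walled and sealed: nothing inside can be seen
- cassette_c: shaped just like cassette_a. Inside each drum lies a carbon block of about 0.7 kg, its middle 45 mm above the origin. In exactly one cassette it is firm; in the other two it has come loose: it starts near the middle and slides up to 15 mm to the low side within half a second of being tipped 10 degrees or more. Which one is firm, and the weights, differ from start to start
- bar_a (a point): middle of cassette_a's grip bar, on its axis, 83 mm above the origin. How a cassette rocks: closed fingertips, about 15 mm above the drum's top, push the bar sideways, square to its length; it tips over the neck's foot edge 28 mm from the axis, at first with 2 to 5 N. 22 mm of push tips it some 13 degrees; let go, it settles back upright. A loose one can fall over beyond about 18 degrees
- bar_b (a point): the same point of cassette_b's bar. How a firm block feels: from 2 to 13 degrees of tipping the side force needed at the bar eases by only about a third, and it is the same pushed from either side of the bar. (The fingertip also rubs upward on the rising bar, which adds to the side force)
- bar_c (a point): the same point of cassette_c's bar. How a loose block feels: as it slides to the low side the side force drops to a quarter of what it was at first, or to nothing, and stays there; pushed next from the other side of the bar, the cassette resists harder at first, until the block slides across
- filter_base: the filter's base: round white housing 136 mm across, 56 mm high, fixed to the worktop. Origin: centre of its underside, z up; two hose elbows stick out at +x to 91 mm from the axis. In its top is a well under a bayonet collar of 65 mm inner diameter, with two slots 25 mm wide facing each other, through which the lugs go straight down
- well_mouth (a point): centre of the well's mouth, level with the base's top, axes as the base. From 10 mm below it a neck pushes on a sprung seal plate (13 N at first, 1 N more per mm). The lugs pass under the collar when the cassette's origin is 19 to 22 mm below the mouth (at 22 the drum rests on the housing)
- slot (a point): middle of one of the two slots in the collar, 36 mm from the axis, 75 degrees anticlockwise from the base's +x as seen from above; the other lies across from it. For entry the cassette's x axis (the bar) points to the slots
- index (a point): small raised mark on the base's rim at its -x side, 52 mm from the axis. Held down, the cassette turns 75 degrees clockwise from the slots to end stops, where its bar points to this mark (along the base's x axis); let go there, it springs up into locking pockets, its origin then 15 mm below the mouth
- pepper_mill: bystander: turned dark wood pepper mill, 58 mm in diameter, 150 mm tall; origin under its centre
- salt_shaker: bystander: clear salt shaker with a grey cap, 44 mm in diameter, 90 mm tall; origin under its centre
- mug: bystander: small terracotta mug, 64 x 88 mm with its handle, 49 mm tall; origin under its centre

How it is judged:
By the outcome, as a careful person would: the job done as asked, in the order asked, and still so for the second after the job is handed in, with the robot touching nothing.
It also fails if it takes over 72 s, if anything falls off the work surface, if the arm or the gripper's body presses on something with over 40 N, if the wrist force passes 120 N, or if a joint passes its speed limit or range.

ROBOT

A 6-joint arm with a two-finger parallel gripper is mounted at the origin on a cart in front of the work surface, level with it; the furniture and walls round the work are solid. World frame = base frame: x ahead of the robot, y to its left, z up, the work surface at z = 0. Lengths are in m, angles in degrees, forces in N, time in s.
With the tool pointing down it reaches from about 0.3 to 0.75 m from the base axis. Payload 8.5 kg.
Tool frame: the origin (TCP) lies midway between the tips of the shut fingers; the grasp point (between the pads) lies 19 mm behind it (env.tcp_to_grasp is the z of the grasp point in the tool frame, in m); z points along the fingers, y is the line along which they close (so a half turn about z gives the same grasp; the last joint's range is limited). The gripper opens to 85 mm and grips with 20 to 120 N. Pads are 22 mm wide; open, the fingers measure 114 mm over their backs; the gripper's body (76 mm by 85 mm) begins 54 mm behind the grasp point. The pads swing forward as they close: fully open they stand 13 mm farther back than shut.
Start: joints at [61.175, 21.807, 74.336, -0, 83.858, -12.336], TCP at [0.156, 0.527, 0.231] pointing down, gripper open.
Joint ranges: [-178.18, 178.18], [-50.72, 133.34], [12.68, 142.11], [-81.47, 261.47], [9.98, 163.14], [-165.26, 165.26]. Speed limits (degrees/s): [136.94, 136.94, 180, 180, 180, 180].

INTERFACE

Orientations are given as a 3x3 rotation matrix whose columns are the frame's x, y, z axes.
In Python, from rig import env, imaging, job, models gives the robot as it stands. The module is installed in compiled form; this text tells all that it offers.
- The arm moves only by the tool jog_arm, never from a script. Its argument "plan" is text: rows parted by semicolons, each of 7 numbers parted by spaces: the turn, a rotation vector about the tool's x, y, z in degrees, then the shift along the tool's x, y, z in cm, then the closure in counts, from 0 (fully open) to 255 (shut). In form: rx ry rz x y z claw; .... A call has 1 to 10 rows; each row shifts and turns the commanded pose from where the row before left it, along the tool's axes as they then stand; what a row does not reach is not made up. A row lasts 1/12 s, in which the tool goes at most 41.7 mm and 7.16 degrees, less where a joint would pass 70% of its speed; a pose out of reach is approached as far as the arm can. A call with a gripper value outside its range is refused whole. The fingers move at their own pace and stop on an object; "grip_force" is the grip in N (left out, the last holds). Time passes only in rows, so rows that do not move let the fingers close. It gives the time, the measured TCP pose, the force, the opening and the grip force at its end, in the units of the state.
- env.observe(): the state, without advancing time (a new reading comes with each control period).
- imaging.get_image(name): name is "scene" or "top" or "wrist"; returns a dict with "pixels" (400x640x3 uint8, red, green, blue), "depth" (400x640 float32, m along the optical axis (not along the pixel's ray), 0 where there is no reading), "fov_y" (degrees; the focal length in pixels is half the picture's height over the tangent of half this angle, whatever the lens; pixels are square), "cx", "cy" (the principal point, pixels), "distortion" ([k1, k2, p1, p2, k3] as OpenCV has them; the pictures are not rectified), "world_from_camera" (4x4, takes a point from camera to world coordinates). Camera axes: x right, y down, z forward; pixel columns grow to the right and rows downward; lengths in m; the calibration is good to about 2 mm. A picture is of the moment at which its call begins.
- job.close_job(): hands the job in; it is judged then, once.
Trained networks look in the newest picture that a camera, given by its name, has taken for a name from the list of things; names that differ only in an ending like _2 or _b are one class to them, and where a whole thing is asked for, a point or a joint stands for the part that bears it (a point fixed in the world has none). Each returns a list of dicts, best first, with "confidence" (0 to 1); they miss things now and then, are a little off and sometimes report something else, mostly with a low value. They report only what shows in the picture. A call takes as long as a camera call.
- models.outline_of(camera, query): "region" (400x640 bool, what is visible of it) and "bbox" ([centre column, centre row, width, height] in pixels, round what is visible of it).
- models.tip_of(camera, query): "at" ([column, row] in pixels: a listed point, or the origin of a listed thing).
The state is a dict: "time_s": time; "q": joint angles; "qvel": joint speeds; "joint_efforts": joint torques, N m; "position": TCP position; "tool_rot": TCP orientation; "ft_force": force on the tool from outside, world axes, zero at the start; "wrist_torque": the same for the moment, N m; "grip_width": finger opening in m; "gripper_force": force on a finger pad.
Only numpy, scipy, OpenCV 4.12 (cv2) and the standard library are available. Lean on these libraries where they do the work, as an engineer would, in place of code of your own. Each camera call takes 0.05 s, during which the arm holds its last target. There are 200 camera calls.

## Working session

There is one attempt and no reset: what is moved stays moved. The work goes in short steps, Python scripts to look and compute and a tool call to move; the robot and the scene stay as the last step left them, time stands still between calls to the robot, and variables do not carry over. Pictures are saved under pics/ and viewed, at most 10 in all, crops included, and the job is handed in when it is done.

Besides the shell and the picture viewer there is one more tool, called after "Request:" in YAML: its name, and indented under it one key for each argument. jog_arm: Moves the arm, as the interface text tells. Its arguments: {"type":"object","properties":{"plan":{"type":"string"},"grip_force":{"type":"number"}},"required":["plan"]}

```bash
mkdir -p pics; cat > h.py <<'E'
import numpy as np, cv2
from rig import env, imaging, job, models
def K(im):
    h,w=im["depth"].shape; f=h/2/np.tan(np.radians(im["fov_y"])/2)
    return np.array([[f,0,im["cx"]],[0,f,im["cy"]],[0,0,1]])
def ray(im,uv):
    p=cv2.undistortPoints(np.array(uv,float).reshape(-1,1,2),K(im),np.array(im["distortion"],float)).reshape(-1,2)
    T=im["world_from_camera"]; d=np.c_[p,np.ones(len(p))]@T[:3,:3].T
    return T[:3,3],d
def at_z(im,uv,z):
    o,d=ray(im,uv); return o+d*((z-o[2])/d[:,2])[:,None]
def cloud(im,mask):
    v,u=np.nonzero(mask&(im["depth"]>0)); o,d=ray(im,np.c_[u,v]); return o+d*im["depth"][v,u][:,None]
def save(im,n): cv2.imwrite("pics/"+n,im["pixels"][:,:,::-1])
def st():
    s=env.observe(); print(s["time_s"],np.round(s["position"],4),np.round(s["ft_force"],2),s["grip_width"]); print(np.round(s["tool_rot"],3).tolist(),np.round(s["q"],1))
E
python3 - <<'E'
from h import *
st(); print(env.tcp_to_grasp)
for c in("top","scene"):
    im=imaging.get_image(c); save(im,c+"0.png"); print(c,im["world_from_camera"].round(3).tolist())
    for q in["cassette_a","filter_base","pepper_mill","salt_shaker","mug"]:
        for r in models.outline_of(c,q)[:4]:
            P=cloud(im,r["region"]); print(q,round(r["confidence"],2),np.round(r["bbox"]),P.min(0).round(3),P.max(0).round(3)) if len(P) else 0
    for q,z in[("bar_a",.083),("well_mouth",.056),("slot",.056),("index",.056)]:
        for r in models.tip_of(c,q)[:4]: print(q,round(r["confidence"],2),np.round(r["at"]),at_z(im,r["at"],z).round(4))
E
```

```text
0.0 [0.1559 0.5271 0.2307] [-0.43  0.17 -1.23] 0.08524931067891516
[[-0.959, 0.284, -0.001], [0.284, 0.959, -0.001], [0.0, -0.001, -1.0]] [ 61.2  21.8  74.4  -0.   83.9 -12.3]
-0.0187
top [[-0.017, -0.996, 0.086, 0.493], [-1.0, 0.019, 0.023, 0.025], [-0.025, -0.086, -0.996, 0.97], [0.0, 0.0, 0.0, 1.0]]
cassette_a 0.92 [399. 170.  48.  52.] [ 0.576 -0.194 -0.003] [ 0.687 -0.083  0.098]
cassette_a 0.84 [262. 248.  50.  45.] [ 0.398  0.125 -0.003] [0.512 0.253 0.098]
cassette_a 0.56 [268. 172.  47.  48.] [ 0.58   0.118 -0.005] [0.689 0.232 0.099]
filter_base 0.6 [372. 243.  56.  68.] [ 0.379 -0.137 -0.005] [ 0.54  -0.005  0.06 ]
salt_shaker 0.59 [359. 120.  21.  21.] [ 0.743 -0.074 -0.002] [ 0.778 -0.032  0.09 ]
mug 0.94 [403. 114.  27.  34.] [ 0.737 -0.202 -0.005] [ 0.836 -0.122  0.052]
bar_a 0.92 [260. 171.] [[0.6354 0.1816 0.083 ]]
bar_a 0.69 [398. 169.] [[ 0.6338 -0.1376  0.083 ]]
bar_a 0.61 [259. 247.] [[0.4603 0.1847 0.083 ]]
well_mouth 0.77 [372. 252.] [[ 0.4443 -0.0747  0.056 ]]
slot 0.57 [358. 242.] [[ 0.4667 -0.0436  0.056 ]]
index 0.84 [362. 272.] [[ 0.3974 -0.0495  0.056 ]]

[... 349 characters left out ...]
 [0.688 0.227 0.096]
cassette_a 0.56 [393. 211.  58.  46.] [ 0.574 -0.196 -0.003] [ 0.761 -0.06   0.098]
filter_base 0.61 [338. 264.  79.  65.] [ 0.377 -0.141 -0.004] [0.579 0.017 0.057]
pepper_mill 0.76 [341. 162.  21.  55.] [0.735 0.01  0.   ] [0.783 0.063 0.15 ]
salt_shaker 0.63 [373. 180.  19.  34.] [ 0.646 -0.099 -0.003] [ 0.88  -0.028  0.09 ]
bar_a 0.92 [394. 199.] [[ 0.6264 -0.14    0.083 ]]
bar_a 0.9 [221. 201.] [[0.4641 0.1866 0.083 ]]
bar_a 0.76 [271. 170.] [[0.6258 0.1598 0.083 ]]
well_mouth 0.93 [332. 251.] [[ 0.4438 -0.0723  0.056 ]]
slot 0.87 [323. 242.] [[ 0.462  -0.0468  0.056 ]]
index 0.7 [313. 262.] [[ 0.4015 -0.0535  0.056 ]]
index 0.64 [270. 171.] [[0.6668 0.1888 0.056 ]]
```

```bash
python3 - <<'E'
from h import *
for c in("top","scene"):
    im=imaging.get_image(c); P=cloud(im,np.ones((400,640),bool))
    for n,(x,y) in dict(A=(.455,.185),B=(.633,.172),C=(.630,-.138)).items():
        d=np.hypot(P[:,0]-x,P[:,1]-y)
        B=P[(d<.075)&(P[:,2]>.084)&(P[:,2]<.11)]; D=P[(d<.075)&(P[:,2]>.055)&(P[:,2]<.08)]
        r=cv2.minAreaRect(B[:,:2].astype(np.float32)*1000); w,s,_=np.linalg.svd(B[:,:2]-B[:,:2].mean(0),full_matrices=False)
        print(c,n,len(B),np.round(r[0]),np.round(r[1]),r[2],"dir",np.degrees(np.arctan2(_[0,1],_[0,0])).round(1),"drum",np.round(cv2.minEnclosingCircle(D[:,:2].astype(np.float32)*1000)[0]),len(D))
    if c=="top": cv2.imwrite("pics/t1.png",cv2.resize(im["pixels"][80:300,220:450,::-1],None,fx=2.6,fy=2.6,interpolation=2))
E
```

```text
top A 183 [456. 182.] [63. 15.] 25.099943161010742 dir -154.4 drum [457. 182.] 1616
top B 179 [636. 175.] [15. 64.] 67.9148941040039 dir 157.8 drum [636. 175.] 1581
top C 171 [ 633. -140.] [15. 63.] 62.433170318603516 dir 152.7 drum [ 632. -139.] 1594
scene A 161 [456. 181.] [64. 14.] 24.357765197753906 dir -156.3 drum [455. 180.] 1346
scene B 150 [635. 174.] [15. 63.] 67.00524139404297 dir 156.3 drum [635. 175.] 821
scene C 189 [ 632. -139.] [15. 64.] 60.73713302612305 dir 149.4 drum [ 630. -140.] 1190
```

View pics/t1.png

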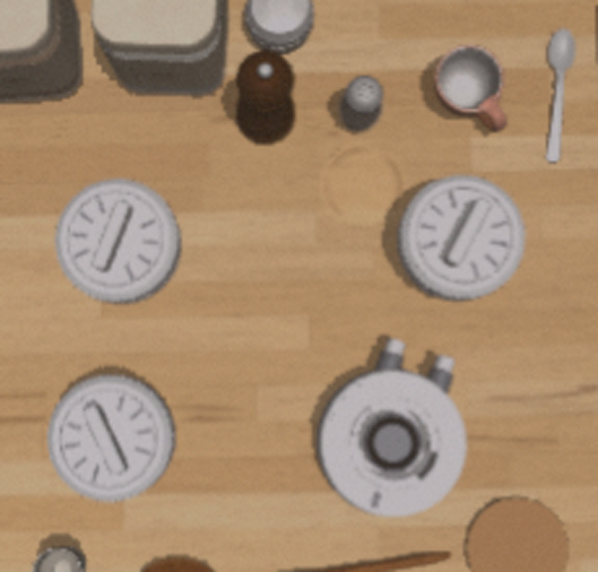

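The top view shows A at (112,437), B at (118,240), C at (462,237) and the base at (392,440) in the crop. The networks and the depth fits agree with it. I'll go to A first with the fingers shut.

Request:
jog_arm:
  plan: "0 0 -6.92 0 0 1 255;0 0 -6.92 0 0 1 255;0 0 -6.92 0 0 1 255;0 0 -6.92 0 0 1 255;0 0 -6.92 0 0 1 255;0 0 -6.9 0 0 1 255;0 0 0 -1.15 -3.7 0 255;0 0 0 -1.15 -3.7 0 255;0 0 0 -1.15 -3.7 0 255;0 0 0 -1.15 -3.7 0 255"
  grip_force: 40

```text
time_s: 1.93
position: [0.2611, 0.4114, 0.1714]
tool_rot: [[-0.906, -0.424, 0.0], [-0.424, 0.906, 0.0], [-0.0, 0.0, -1.0]]
ft_force: [0.7, 0.1, -0.3]
grip_width: 0.0001
gripper_force: 0.0
```

Request:
jog_arm:
  plan: "0 0 0 -1.15 -3.7 0 255;0 0 0 -1.15 -3.7 0 255;0 0 0 -1.15 -3.7 0 255;0 0 0 -1.15 -3.7 0 255;0 0 0 -1.15 -3.7 0 255;0 0 0 -1.15 -3.7 0 255;0 0 0 -1.1 -3.4 0 255;0 0 0 0 0 0 255"

```text
time_s: 2.6
position: [0.4451, 0.2106, 0.1713]
tool_rot: [[-0.908, -0.418, 0.002], [-0.418, 0.908, -0.001], [-0.002, -0.002, -1.0]]
ft_force: [0.3, 0.3, 0.1]
grip_width: -0.0001
gripper_force: 0.0
```

```bash
cat >> h.py <<'E'
def go(x,y,z,psi):
    "shift in tool axes (cm) after a turn rz to yaw psi (of tool y)"
    s=env.observe(); R=np.array(s["tool_rot"]); now=np.degrees(np.arctan2(R[1,1],R[0,1])); rz=(now-psi+180)%360-180
    p=np.radians(psi); ty=np.array([np.cos(p),np.sin(p),0]); tx=np.array([-ty[1],ty[0],0]); d=(np.array([x,y,z])-s["position"])*100
    print("rz",round(rz,2),"xyz cm",np.round([d@tx,d@ty,-d[2]],2),"psi now",round(now,1))
E
python3 - <<'E'
from h import *
st(); go(.4408,.2141,.086,115)
im=imaging.get_image("wrist"); save(im,"w1.png"); print(im["world_from_camera"].round(3).tolist())
P=cloud(im,np.ones((400,640),bool)); d=np.hypot(P[:,0]-.456,P[:,1]-.1815)
B=P[(d<.075)&(P[:,2]>.086)&(P[:,2]<.105)]; print(len(B)); 
if len(B)>30: print(cv2.minAreaRect(B[:,:2].astype(np.float32)*1000))
E
```

```text
2.6 [0.4451 0.2106 0.1713] [0.33 0.3  0.12] -8.545874201985811e-05
[[-0.908, -0.418, 0.002], [-0.418, 0.908, -0.001], [-0.002, -0.002, -1.0]] [ 1.160e+01  1.930e+01  8.910e+01 -1.000e-01  7.150e+01 -1.031e+02]
rz -0.29 xyz cm [0.24 0.5  8.53] psi now 114.7
[[-0.418, 0.867, 0.27, 0.376], [0.908, 0.4, 0.123, 0.18], [-0.001, 0.297, -0.955, 0.315], [0.0, 0.0, 0.0, 1.0]]
1457
((456.1092224121094, 183.76162719726562), (62.698604583740234, 14.730002403259277), 24.73491668701172)
```

View pics/w1.png

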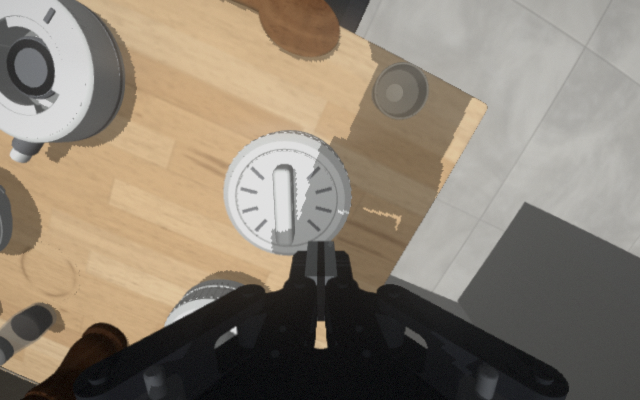

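The wrist view shows A's bar at (283,205) with the shut fingertips beside it at (320,260). There's room to descend next to the bar.

Request:
jog_arm:
  plan: "0 0 -0.3 0.2 0.6 3 255;0 0 0 0 0 3 255;0 0 0 0 0 2.5 255;0 0 0 0 0 0 255;0 0 0 0 0 0 255"

```text
time_s: 3.07
position: [0.436, 0.2196, 0.0862]
tool_rot: [[-0.904, -0.428, -0.002], [-0.428, 0.904, -0.0], [0.002, 0.001, -1.0]]
ft_force: [-0.1, -0.0, 1.7]
grip_width: -0.0002
gripper_force: 0.0
```

Request:
jog_arm:
  plan: "0 0 0 0 -0.5 0 255;0 0 0 0 -0.5 0 255;0 0 0 0 0 0 255;0 0 0 0 0 0 255"

```text
time_s: 3.4
position: [0.4416, 0.2099, 0.0873]
tool_rot: [[-0.904, -0.427, 0.002], [-0.427, 0.904, 0.0], [-0.002, -0.0, -1.0]]
ft_force: [-0.4, -0.6, -0.4]
grip_width: -0.0003
gripper_force: 0.0
```

Request:
jog_arm:
  plan: "0 0 0 0 -0.5 0 255;0 0 0 0 -0.4 0 255;0 0 0 0 0 0 255;0 0 0 0 0 0 255"

```text
time_s: 3.73
position: [0.445, 0.2017, 0.0864]
tool_rot: [[-0.904, -0.427, 0.0], [-0.427, 0.904, -0.0], [-0.0, -0.0, -1.0]]
ft_force: [-0.5, 0.7, -0.2]
grip_width: -0.0001
gripper_force: 0.0
```

Request:
jog_arm:
  plan: "0 0 0 0 -0.3 0 255;0 0 0 0 0 0 255;0 0 0 0 0 0 255"

```text
time_s: 3.98
position: [0.446, 0.1994, 0.0863]
tool_rot: [[-0.904, -0.427, -0.0], [-0.427, 0.904, 0.0], [0.0, 0.001, -1.0]]
ft_force: [-1.8, 3.1, 1.1]
grip_width: 0.0
gripper_force: 1.3
```

Request:
jog_arm:
  plan: "0 0 0 0 -0.3 0 255;0 0 0 0 0 0 255;0 0 0 0 0 0 255"

```text
time_s: 4.23
position: [0.4476, 0.1967, 0.0867]
tool_rot: [[-0.904, -0.428, 0.001], [-0.428, 0.904, 0.0], [-0.001, 0.0, -1.0]]
ft_force: [-1.9, 3.1, 5.0]
grip_width: -0.0
gripper_force: 2.6
```

Request:
jog_arm:
  plan: "0 0 0 0 -0.3 0 255;0 0 0 0 -0.3 0 255;0 0 0 0 0 0 255;0 0 0 0 0 0 255"

```text
time_s: 4.57
position: [0.45, 0.1911, 0.0863]
tool_rot: [[-0.904, -0.427, -0.0], [-0.427, 0.904, 0.0], [0.0, 0.0, -1.0]]
ft_force: [-1.6, 2.7, 2.3]
grip_width: -0.0
gripper_force: 1.4
```

Request:
jog_arm:
  plan: "0 0 0 0 -0.3 0 255;0 0 0 0 -0.4 0 255;0 0 0 0 0 0 255;0 0 0 0 0 0 255;0 0 0 0 0 0 255"

```text
time_s: 4.98
position: [0.4529, 0.1846, 0.0862]
tool_rot: [[-0.904, -0.427, -0.0], [-0.427, 0.904, -0.0], [0.0, 0.0, -1.0]]
ft_force: [-0.7, 0.9, -0.3]
grip_width: 0.0005
gripper_force: 0.9
```

Request:
jog_arm:
  plan: "0 0 0 0 -0.3 0 255;0 0 0 0 -0.1 0 255;0 0 0 0 0 0 255;0 0 0 0 0 0 255;0 0 0 0 0 0 255;0 0 0 0 0 0 255;0 0 0 0 0 0 255"

```text
time_s: 5.57
position: [0.4547, 0.1812, 0.0863]
tool_rot: [[-0.904, -0.428, -0.0], [-0.428, 0.904, -0.0], [0.0, -0.0, -1.0]]
ft_force: [0.5, 1.5, 0.8]
grip_width: -0.0004
gripper_force: 1.0
```

```bash
cat >> h.py <<'E'
def force(psi,n=10):
    p=np.radians(psi);F=[]
    for _ in range(n): imaging.get_image("wrist"); F.append(env.observe()["ft_force"])
    F=np.array(F); a=F@[np.cos(p),np.sin(p),0]; print("along y",a.mean().round(2),"sd",a.std().round(2),"z",F[:,2].mean().round(2),np.round(env.observe()["position"],4))
E
python3 -c "
from h import *
force(115.3)"
```

```text
along y 1.39 sd 0.47 z 1.7 [0.4547 0.1811 0.0863]
```

Request:
jog_arm:
  plan: "0 0 0 0 0.4 0 255;0 0 0 0 0.4 0 255;0 0 0 0 0.4 0 255;0 0 0 0 0.4 0 255;0 0 0 0 0.4 0 255;0 0 0 0 0.4 0 255;0 0 0 0 1 0 255;0 0 0 0 0.5 -1 255;0 0 0 0 0 -2 255;0 0 0 0 0 -2.5 255"

```text
time_s: 6.9
position: [0.437, 0.2169, 0.1411]
tool_rot: [[-0.904, -0.428, -0.003], [-0.428, 0.904, -0.001], [0.003, 0.0, -1.0]]
ft_force: [0.7, -0.3, 0.1]
grip_width: 0.0001
gripper_force: 0.0
```

Request:
jog_arm:
  plan: "0 0 6.9 0 0 0 255;0 0 6.9 0 0 0 255;0 0 6.9 0 0 0 255;0 0 6.9 0 0 0 255;0 0 6.9 0 0 0 255;0 0 6.9 0 0 0 255;0 0 6.9 0 0 0 255;0 0 0 0 0 0 255"

```text
time_s: 7.57
position: [0.4378, 0.2168, 0.1414]
tool_rot: [[-0.919, 0.394, 0.0], [0.394, 0.919, -0.0], [-0.0, -0.0, -1.0]]
ft_force: [0.1, 0.8, 0.5]
grip_width: 0.0002
gripper_force: 0.0
```

```bash
python3 - <<'E'
from h import *
st(); go(.6476,.2035,.12,67)
im=imaging.get_image("top"); P=cloud(im,np.ones((400,640),bool)); d=np.hypot(P[:,0]-.456,P[:,1]-.1815)
B=P[(d<.06)&(P[:,2]>.055)&(P[:,2]<.1)]; print(len(B)); D=B[B[:,2]<.08]; print(cv2.minEnclosingCircle(D[:,:2].astype(np.float32)*1000),B[:,2].max())
E
```

```text
7.5667 [0.4378 0.2168 0.1414] [0.12 0.83 0.49] 0.00017901409233038416
[[-0.919, 0.394, 0.0], [0.394, 0.919, -0.0], [-0.0, -0.0, -1.0]] [ 12.4  21.   92.2  -0.   66.8 -54.3]
rz -0.22 xyz cm [-19.83   6.97   2.14] psi now 66.8
1573
((458.1145935058594, 180.92092895507812), 56.84325408935547) 0.09816585006550749
```

A is upright again. On to B.

Request:
jog_arm:
  plan: "0 0 -0.2 -3.3 1.16 0 255;0 0 0 -3.3 1.16 0 255;0 0 0 -3.3 1.16 0 255;0 0 0 -3.3 1.16 0 255;0 0 0 -3.3 1.16 0 255;0 0 0 -3.3 1.16 0 255;0 0 0 0 0.3 2 255;0 0 0 0 0 0 255;0 0 0 0 0 3.5 255;0 0 0 0 0 0 255"

```text
time_s: 8.45
position: [0.6453, 0.2065, 0.0813]
tool_rot: [[-0.923, 0.385, -0.01], [0.385, 0.923, -0.001], [0.009, -0.005, -1.0]]
ft_force: [-0.7, -0.5, -1.6]
grip_width: -0.0001
gripper_force: 0.0
```

Request:
jog_arm:
  plan: "0 0 0 0 -0.5 0 255;0 0 0 0 -0.5 0 255;0 0 0 0 0 0 255;0 0 0 0 0 0 255"

```text
time_s: 8.78
position: [0.6451, 0.197, 0.0883]
tool_rot: [[-0.922, 0.387, 0.002], [0.387, 0.922, 0.0], [-0.002, 0.001, -1.0]]
ft_force: [0.4, 0.3, 0.5]
grip_width: -0.0
gripper_force: 0.0
```

Request:
jog_arm:
  plan: "0 0 0 0 -0.4 0 255;0 0 0 0 0 0 255;0 0 0 0 0 0 255"

```text
time_s: 9.03
position: [0.6437, 0.194, 0.0874]
tool_rot: [[-0.922, 0.387, 0.002], [0.387, 0.922, 0.001], [-0.002, 0.002, -1.0]]
ft_force: [1.1, 3.8, 4.8]
grip_width: 0.0003
gripper_force: 2.3
```

Request:
jog_arm:
  plan: "0 0 0 0 -0.3 0 255;0 0 0 0 0 0 255;0 0 0 0 0 0 255"

```text
time_s: 9.28
position: [0.643, 0.1915, 0.0878]
tool_rot: [[-0.922, 0.387, 0.003], [0.387, 0.922, 0.001], [-0.003, 0.003, -1.0]]
ft_force: [1.8, 4.7, 7.0]
grip_width: 0.0005
gripper_force: 3.4
```

Request:
jog_arm:
  plan: "0 0 0 0 -0.3 0 255;0 0 0 0 -0.3 0 255;0 0 0 0 0 0 255;0 0 0 0 0 0 255"

```text
time_s: 9.62
position: [0.6405, 0.1857, 0.0876]
tool_rot: [[-0.922, 0.387, 0.003], [0.387, 0.922, 0.001], [-0.002, 0.002, -1.0]]
ft_force: [2.0, 3.0, 5.8]
grip_width: 0.0001
gripper_force: 2.8
```

Request:
jog_arm:
  plan: "0 0 0 0 -0.3 0 255;0 0 0 0 -0.4 0 255;0 0 0 0 0 0 255;0 0 0 0 0 0 255;0 0 0 0 0 0 255"

```text
time_s: 10.03
position: [0.637, 0.1787, 0.0862]
tool_rot: [[-0.922, 0.387, -0.0], [0.387, 0.922, -0.0], [0.0, -0.0, -1.0]]
ft_force: [1.3, 0.2, 1.9]
grip_width: 0.0005
gripper_force: 0.8
```

Request:
jog_arm:
  plan: "0 0 0 0 -0.3 0 255;0 0 0 0 -0.1 0 255;0 0 0 0 0 0 255;0 0 0 0 0 0 255;0 0 0 0 0 0 255;0 0 0 0 0 0 255;0 0 0 0 0 0 255"

```text
time_s: 10.62
position: [0.6354, 0.1751, 0.0862]
tool_rot: [[-0.922, 0.387, -0.0], [0.387, 0.922, -0.0], [0.0, -0.0, -1.0]]
ft_force: [-0.3, 0.5, 0.0]
grip_width: 0.0004
gripper_force: 0.0
```

```bash
python3 -c "
from h import *
force(67)"
```

```text
along y 0.03 sd 0.49 z -0.02 [0.6355 0.1752 0.0864]
```

Request:
jog_arm:
  plan: "0 0 0 0 0.4 0 255;0 0 0 0 0.4 0 255;0 0 0 0 0.4 0 255;0 0 0 0 0.4 0 255;0 0 0 0 0.4 0 255;0 0 0 0 0.4 0 255;0 0 0 0 1 0 255;0 0 0 0 0.5 -1 255;0 0 0 0 0 -2 255;0 0 0 0 0 -2.5 255"

```text
time_s: 11.95
position: [0.6501, 0.2119, 0.1403]
tool_rot: [[-0.922, 0.387, -0.004], [0.387, 0.922, -0.001], [0.003, -0.002, -1.0]]
ft_force: [1.0, 0.8, -0.5]
grip_width: 0.0003
gripper_force: 0.0
```

```bash
python3 - <<'E'
from h import *
im=imaging.get_image("scene"); P=cloud(im,np.ones((400,640),bool)); save(im,"s2.png")
for x,y in((.456,.1815),(.6355,.175),(.632,-.139)):
    d=np.hypot(P[:,0]-x,P[:,1]-y); B=P[(d<.075)&(P[:,2]>.055)&(P[:,2]<.11)]; D=B[B[:,2]<.08]
    b=B[B[:,2]>.086]; print(len(B),cv2.minEnclosingCircle(D[:,:2].astype(np.float32)*1000),np.percentile(B[:,2],99),cv2.minAreaRect(b[:,:2].astype(np.float32)*1000) if len(b) else 0)
cv2.imwrite("pics/s2c.png",cv2.resize(im["pixels"][120:300,170:470,::-1],None,fx=2.6,fy=2.6))
E
```

```text
1531 ((454.4761047363281, 180.27493286132812), 56.25617218017578) 0.09579941227965945 ((455.8818054199219, 180.99571228027344), (65.80015563964844, 12.930076599121094), 24.0825138092041)
1011 ((634.6649169921875, 173.98373413085938), 56.44044876098633) 0.09590502162119946 ((636.8087158203125, 174.9863739013672), (15.2282133102417, 64.06059265136719), 67.49947357177734)
1407 ((630.1607055664062, -139.99497985839844), 57.09516906738281) 0.09602753184385303 ((631.5202026367188, -138.4755096435547), (16.082618713378906, 62.075557708740234), 60.930355072021484)
```

View pics/s2c.png

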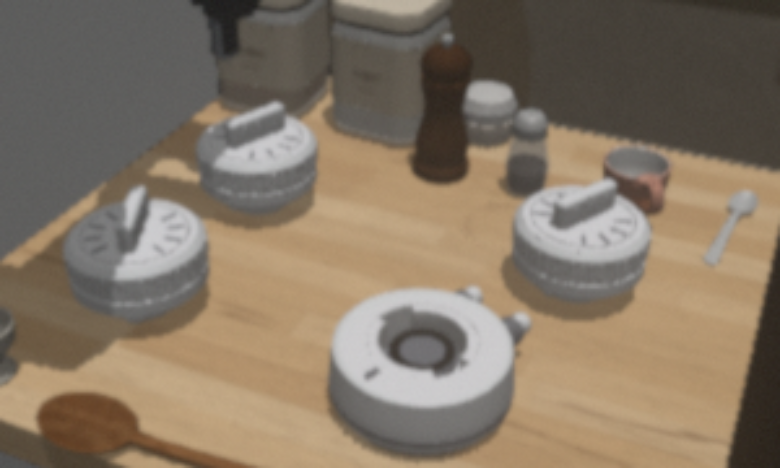

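All are upright, with B at (258,160), A at (137,255), C at (580,240) and the base at (425,365) in the crop. B is clearly loose and A probably is too. I'll test C with the half turn done on the way.

Request:
jog_arm:
  plan: "0 0 7.1 0 0 -0.6 255;0 0 7.1 0 0 -0.6 255;0 0 7.1 0 0 -0.6 255;0 0 7.1 0 0 -0.6 255;0 0 7.1 0 0 -0.6 255;0 0 7.1 0 0 -0.6 255;0 0 7.1 0 0 -0.6 255;0 0 7.1 0 0 -0.6 255;0 0 7.1 0 0 -0.6 255;0 0 7.1 0 0 -0.6 255"

```text
time_s: 12.83
position: [0.6508, 0.2116, 0.2016]
tool_rot: [[0.072, 0.997, 0.0], [0.997, -0.072, -0.0], [-0.0, 0.0, -1.0]]
ft_force: [1.1, -0.6, 0.3]
grip_width: -0.0002
gripper_force: 0.0
```

Request:
jog_arm:
  plan: "0 0 7.1 0 0 0 255;0 0 7.1 0 0 0 255;0 0 7.1 0 0 0 255;0 0 7.1 0 0 0 255;0 0 7.1 0 0 0 255;0 0 7.1 0 0 0 255;0 0 7.1 0 0 0 255;0 0 7.1 0 0 0 255;0 0 7.1 0 0 0 255;0 0 7.1 0 0 0 255"

```text
time_s: 13.67
position: [0.6508, 0.2116, 0.2013]
tool_rot: [[0.967, 0.257, 0.0], [0.257, -0.967, -0.0], [0.0, 0.0, -1.0]]
ft_force: [0.7, -0.5, -0.2]
grip_width: 0.0
gripper_force: 0.0
```

Request:
jog_arm:
  plan: "0 0 7.1 0 0 0 255;0 0 7.1 0 0 0 255;0 0 7.1 0 0 0 255;0 0 7.1 0 0 0 255;0 0 7.1 0 0 0 255;0 0 7.1 0 0 0 255;0 0 0 0 0 0 255"

```text
time_s: 14.25
position: [0.6508, 0.2116, 0.2013]
tool_rot: [[0.886, -0.464, 0.0], [-0.464, -0.886, -0.0], [0.0, -0.0, -1.0]]
ft_force: [0.1, 0.5, 0.1]
grip_width: 0.0004
gripper_force: 0.0
```

```bash
python3 - <<'E'
from h import *
st(); go(.56,.05,.2,-119);go(.647,-.1115,.12,-119)
E
```

```text
14.25 [0.6508 0.2116 0.2013] [0.12 0.45 0.1 ] 0.00035811637565423456
[[0.886, -0.464, 0.0], [-0.464, -0.886, -0.0], [0.0, -0.0, -1.0]] [  8.1  36.9  52.7  -0.   90.4 125.8]
rz 1.37 xyz cm [-0.1  18.53  0.13] psi now -117.6
rz 1.37 xyz cm [15.34 28.44  8.13] psi now -117.6
```

Request:
jog_arm:
  plan: "0 0 1.4 0 3.7 0 255;0 0 0 0 3.7 0 255;0 0 0 0 3.7 0 255;0 0 0 0 3.7 0 255;0 0 0 0 3.7 0 255;0 0 0 3.08 1.9 0 255;0 0 0 3.08 1.9 0 255;0 0 0 3.08 1.9 0 255;0 0 0 3.08 1.9 0 255;0 0 0 3.08 1.9 0 255"

```text
time_s: 15.08
position: [0.6523, -0.1103, 0.2015]
tool_rot: [[0.878, -0.478, 0.0], [-0.478, -0.878, -0.0], [0.0, -0.0, -1.0]]
ft_force: [0.5, 0.4, -0.0]
grip_width: -0.0001
gripper_force: 0.0
```

Request:
jog_arm:
  plan: "0 0 0 0 0 3.5 255;0 0 0 0 0 3.5 255;0 0 0 0 0 0 255;0 0 0 0 0 0 255"

```text
time_s: 15.42
position: [0.6512, -0.1085, 0.1305]
tool_rot: [[0.878, -0.479, -0.003], [-0.479, -0.878, 0.001], [-0.003, 0.001, -1.0]]
ft_force: [0.0, 0.0, 0.9]
grip_width: 0.0003
gripper_force: 0.0
```

```bash
python3 - <<'E'
from h import *
st(); 
im=imaging.get_image("wrist")
P=cloud(im,np.ones((400,640),bool)); d=np.hypot(P[:,0]-.632,P[:,1]+.139)
B=P[(d<.06)&(P[:,2]>.086)&(P[:,2]<.105)]; print(len(B),cv2.minAreaRect(B[:,:2].astype(np.float32)*1000))
go(.632+.031*.485,-.139+.031*.875,.0865,-119)
E
```

```text
15.4167 [ 0.6512 -0.1085  0.1305] [0.   0.04 0.9 ] 0.0002634291861744898
[[0.878, -0.479, -0.003], [-0.479, -0.878, 0.001], [-0.003, 0.001, -1.0]] [-19.7  37.4  63.7  -0.   79.1  98.9]
2091 ((633.5905151367188, -138.5919647216797), (14.740796089172363, 62.778076171875), 60.249813079833984)
rz 0.35 xyz cm [-0.29  0.53  4.63] psi now -118.6
```

Request:
jog_arm:
  plan: "0 0 1 -0.2 0.2 2 255;0 0 0 0 0 2.4 255;0 0 0 0 0 0 255;0 0 0 0 0.5 0 255;0 0 0 0 0.6 0 255;0 0 0 0 0 0 255;0 0 0 0 0 0 255"

```text
time_s: 16.05
position: [0.6439, -0.1199, 0.0892]
tool_rot: [[0.868, -0.497, 0.003], [-0.497, -0.868, -0.001], [0.003, -0.0, -1.0]]
ft_force: [-0.5, 0.4, -0.2]
grip_width: -0.0002
gripper_force: 0.0
```

Request:
jog_arm:
  plan: "0 0 0 0 0.3 0 255;0 0 0 0 0 0 255;0 0 0 0 0 0 255"

```text
time_s: 16.3
position: [0.6422, -0.1218, 0.088]
tool_rot: [[0.868, -0.497, 0.001], [-0.497, -0.868, -0.0], [0.001, -0.0, -1.0]]
ft_force: [0.1, 1.2, 2.2]
grip_width: 0.0003
gripper_force: 0.8
```

Request:
jog_arm:
  plan: "0 0 0 0 0.3 0 255;0 0 0 0 0 0 255;0 0 0 0 0 0 255"

```text
time_s: 16.55
position: [0.6411, -0.1241, 0.0883]
tool_rot: [[0.868, -0.497, 0.002], [-0.497, -0.868, 0.0], [0.002, -0.001, -1.0]]
ft_force: [1.3, 4.2, 4.2]
grip_width: 0.0
gripper_force: 2.8
```

Request:
jog_arm:
  plan: "0 0 0 0 0.3 0 255;0 0 0 0 0.3 0 255;0 0 0 0 0 0 255;0 0 0 0 0 0 255"

```text
time_s: 16.88
position: [0.638, -0.1295, 0.0883]
tool_rot: [[0.868, -0.497, 0.002], [-0.497, -0.868, -0.0], [0.002, -0.001, -1.0]]
ft_force: [1.6, 2.8, 5.9]
grip_width: -0.0002
gripper_force: 2.6
```

Request:
jog_arm:
  plan: "0 0 0 0 0.3 0 255;0 0 0 0 0.4 0 255;0 0 0 0 0 0 255;0 0 0 0 0 0 255;0 0 0 0 0 0 255"

```text
time_s: 17.3
position: [0.6339, -0.1356, 0.0872]
tool_rot: [[0.868, -0.497, -0.0], [-0.497, -0.868, 0.0], [-0.0, 0.0, -1.0]]
ft_force: [1.7, 1.7, 1.7]
grip_width: -0.0002
gripper_force: 0.9
```

Request:
jog_arm:
  plan: "0 0 0 0 0.3 0 255;0 0 0 0 0.1 0 255;0 0 0 0 0 0 255;0 0 0 0 0 0 255;0 0 0 0 0 0 255;0 0 0 0 0 0 255;0 0 0 0 0 0 255"

```text
time_s: 17.88
position: [0.6318, -0.1391, 0.0871]
tool_rot: [[0.868, -0.497, -0.0], [-0.497, -0.868, 0.0], [-0.0, 0.0, -1.0]]
ft_force: [-0.4, 0.5, -0.2]
grip_width: 0.0001
gripper_force: 0.2
```

```bash
python3 -c "
from h import *
force(61)"
```

```text
along y 0.26 sd 0.25 z -0.11 [ 0.6319 -0.1391  0.0873]
```

C goes slack too. A kept part of its force, so I'll retest it from the other side to be sure.

Request:
jog_arm:
  plan: "0 0 0 0 -0.4 0 255;0 0 0 0 -0.4 0 255;0 0 0 0 -0.4 0 255;0 0 0 0 -0.4 0 255;0 0 0 0 -0.4 0 255;0 0 0 0 -0.4 0 255;0 0 0 0 -1 0 255;0 0 0 0 -0.5 -1 255;0 0 0 0 0 -2.5 255;0 0 0 0 0 -3.5 255"

```text
time_s: 19.22
position: [0.6505, -0.1042, 0.1562]
tool_rot: [[0.868, -0.496, -0.005], [-0.496, -0.868, 0.002], [-0.005, 0.001, -1.0]]
ft_force: [0.9, -0.3, 0.1]
grip_width: -0.0002
gripper_force: 0.0
```

Request:
jog_arm:
  plan: "0 0 -6.9 0 0 0 255;0 0 -6.9 0 0 0 255;0 0 -6.9 0 0 0 255;0 0 -6.9 0 0 0 255;0 0 -6.9 0 0 0 255;0 0 -6.9 0 0 0 255;0 0 -6.9 0 0 0 255;0 0 -6 0 0 0 255;0 0 0 0 0 0 255"

```text
time_s: 19.97
position: [0.6516, -0.1049, 0.1582]
tool_rot: [[0.908, 0.418, 0.001], [0.418, -0.908, -0.0], [0.001, 0.001, -1.0]]
ft_force: [-0.3, 0.3, 0.0]
grip_width: -0.0002
gripper_force: 0.0
```

```bash
python3 - <<'E'
from h import *
st(); go(.4693,.1524,.14,-65.5)
im=imaging.get_image("scene"); P=cloud(im,np.ones((400,640),bool))
d=np.hypot(P[:,0]-.632,P[:,1]+.139);B=P[(d<.075)&(P[:,2]>.055)&(P[:,2]<.11)]; D=B[B[:,2]<.08]
print(len(B),cv2.minEnclosingCircle(D[:,:2].astype(np.float32)*1000),np.percentile(B[:,2],99))
E
```

```text
19.9667 [ 0.6516 -0.1049  0.1582] [-0.25  0.29  0.02] -0.0002237825062526767
[[0.908, 0.418, 0.001], [0.418, -0.908, -0.0], [0.001, 0.001, -1.0]] [-19.4  36.   61.7  -0.   82.2  45.9]
rz 0.24 xyz cm [ -5.92 -30.98   1.82] psi now -65.3
1408 ((630.3088989257812, -139.84532165527344), 56.666282653808594) 0.09603839174141643
```

Request:
jog_arm:
  plan: "0 0 0 -0.74 -3.85 0 255;0 0 0 -0.74 -3.85 0 255;0 0 0 -0.74 -3.85 0 255;0 0 0 -0.74 -3.85 0 255;0 0 0 -0.74 -3.85 0 255;0 0 0 -0.74 -3.85 0 255;0 0 0 -0.74 -3.85 0 255;0 0 0 -0.74 -3.85 0 255;0 0 0 0 0 1.5 255;0 0 0 0 0 0 255"

```text
time_s: 20.85
position: [0.468, 0.1519, 0.1415]
tool_rot: [[0.91, 0.415, -0.002], [0.415, -0.91, -0.0], [-0.002, -0.001, -1.0]]
ft_force: [0.3, -0.5, -1.0]
grip_width: 0.0001
gripper_force: 0.0
```

```bash
python3 - <<'E'
from h import *
st(); go(.4693,.1524,.0865,-65.5)
im=imaging.get_image("wrist")
P=cloud(im,np.ones((400,640),bool)); d=np.hypot(P[:,0]-.456,P[:,1]-.181)
B=P[(d<.06)&(P[:,2]>.086)&(P[:,2]<.105)]; print(len(B),cv2.minAreaRect(B[:,:2].astype(np.float32)*1000))
E
```

```text
20.85 [0.468  0.1519 0.1415] [ 0.33 -0.51 -0.96] 0.00012473327600230508
[[0.91, 0.415, -0.002], [0.415, -0.91, -0.0], [-0.002, -0.001, -1.0]] [ 4.2 21.3 91.6 -0.  67.2 69.7]
rz 0.0 xyz cm [0.14 0.01 5.5 ] psi now -65.5
1916 ((457.3940124511719, 183.98094177246094), (62.82371139526367, 14.620807647705078), 25.027727127075195)
```

Request:
jog_arm:
  plan: "0 0 0 0.1 0 3 255;0 0 0 0 0 2.4 255;0 0 0 0 0 0 255;0 0 0 0 -0.5 0 255;0 0 0 0 -0.6 0 255;0 0 0 0 0 0 255;0 0 0 0 0 0 255"

```text
time_s: 21.48
position: [0.4665, 0.1611, 0.0896]
tool_rot: [[0.91, 0.415, 0.002], [0.415, -0.91, 0.0], [0.002, 0.001, -1.0]]
ft_force: [-0.0, -0.1, 0.4]
grip_width: -0.0003
gripper_force: 0.0
```

Request:
jog_arm:
  plan: "0 0 0 0 -0.3 0 255;0 0 0 0 0 0 255;0 0 0 0 0 0 255"

```text
time_s: 21.73
position: [0.4648, 0.1636, 0.0887]
tool_rot: [[0.91, 0.415, 0.001], [0.415, -0.91, 0.0], [0.001, 0.0, -1.0]]
ft_force: [-0.4, -0.3, 0.2]
grip_width: -0.0001
gripper_force: 0.0
```

Request:
jog_arm:
  plan: "0 0 0 0 -0.3 0 255;0 0 0 0 0 0 255;0 0 0 0 0 0 255"

```text
time_s: 21.98
position: [0.4638, 0.1661, 0.0885]
tool_rot: [[0.91, 0.415, 0.001], [0.415, -0.91, -0.0], [0.0, 0.001, -1.0]]
ft_force: [0.8, -2.5, 1.1]
grip_width: -0.0003
gripper_force: 1.3
```

Request:
jog_arm:
  plan: "0 0 0 0 -0.3 0 255;0 0 0 0 0 0 255;0 0 0 0 0 0 255;0 0 0 0 0 0 255"

```text
time_s: 22.32
position: [0.4629, 0.1689, 0.0889]
tool_rot: [[0.91, 0.415, 0.002], [0.415, -0.91, -0.0], [0.001, 0.001, -1.0]]
ft_force: [1.4, -4.4, 6.6]
grip_width: -0.0002
gripper_force: 2.8
```

```bash
python3 -c "
from h import *
force(-65.5,5)"
```

```text
along y 3.71 sd 0.29 z 5.5 [0.4629 0.1688 0.0888]
```

Request:
jog_arm:
  plan: "0 0 0 0 -0.3 0 255;0 0 0 0 -0.3 0 255;0 0 0 0 0 0 255;0 0 0 0 0 0 255"

```text
time_s: 22.9
position: [0.4603, 0.1745, 0.0889]
tool_rot: [[0.91, 0.415, 0.002], [0.415, -0.91, -0.0], [0.002, 0.001, -1.0]]
ft_force: [1.7, -2.4, 5.0]
grip_width: -0.0003
gripper_force: 2.6
```

Request:
jog_arm:
  plan: "0 0 0 0 -0.3 0 255;0 0 0 0 -0.4 0 255;0 0 0 0 0 0 255;0 0 0 0 0 0 255;0 0 0 0 0 0 255;0 0 0 0 0 0 255"

```text
time_s: 23.4
position: [0.4569, 0.1807, 0.0883]
tool_rot: [[0.91, 0.415, -0.0], [0.415, -0.91, -0.0], [-0.0, 0.0, -1.0]]
ft_force: [0.2, -1.9, 2.4]
grip_width: 0.0002
gripper_force: 1.2
```

Request:
jog_arm:
  plan: "0 0 0 0 -0.3 0 255;0 0 0 0 -0.1 0 255;0 0 0 0 0 0 255;0 0 0 0 0 0 255;0 0 0 0 0 0 255;0 0 0 0 0 0 255;0 0 0 0 0 0 255"

```text
time_s: 23.98
position: [0.4552, 0.1844, 0.0882]
tool_rot: [[0.91, 0.415, -0.0], [0.415, -0.91, -0.0], [-0.0, -0.0, -1.0]]
ft_force: [0.5, -2.8, 0.7]
grip_width: -0.0002
gripper_force: 0.8
```

```bash
python3 -c "
from h import *
force(-65.5,10)"
```

```text
along y 1.46 sd 0.54 z 0.53 [0.4552 0.1844 0.0883]
```

A's force is the same from both sides (3.7 → 1.5 N) and doesn't collapse, while B and C fell to zero, so A is the firm one. Now I'll grasp it.

Request:
jog_arm:
  plan: "0 0 0 0 0.4 0 255;0 0 0 0 0.4 0 255;0 0 0 0 0.4 0 255;0 0 0 0 0.4 0 255;0 0 0 0 0.4 0 255;0 0 0 0 0.4 0 255;0 0 0 0 0.8 0 255;0 0 0 0 0.3 -1 255;0 0 0 0 0 -3.5 255;0 0 0 0 0 -2 100"

```text
time_s: 25.32
position: [0.4703, 0.1521, 0.1553]
tool_rot: [[0.91, 0.414, 0.001], [0.414, -0.91, 0.0], [0.001, 0.0, -1.0]]
ft_force: [-0.1, 0.5, 0.6]
grip_width: 0.0108
gripper_force: 0.0
```

```bash
python3 - <<'E'
from h import *
st(); go(.456,.1825,.0735,-65.2)
im=imaging.get_image("wrist")
P=cloud(im,np.ones((400,640),bool)); d=np.hypot(P[:,0]-.456,P[:,1]-.181)
B=P[(d<.06)&(P[:,2]>.086)&(P[:,2]<.105)]; print(len(B),cv2.minAreaRect(B[:,:2].astype(np.float32)*1000))
# base from all cameras
for c in("wrist","top","scene"):
    im=imaging.get_image(c)
    for q in("well_mouth","slot","index"):
        for r in models.tip_of(c,q)[:2]: print(c,q,round(r["confidence"],2),at_z(im,r["at"],.056).round(4))
    P=cloud(im,np.ones((400,640),bool)); d=np.hypot(P[:,0]-.443,P[:,1]+.073); D=P[(d<.072)&(P[:,2]>.05)&(P[:,2]<.062)]
    if len(D)>50: print(c,cv2.minEnclosingCircle(D[:,:2].astype(np.float32)*1000),len(D),np.median(D[:,2]))
E
```

```text
25.3167 [0.4703 0.1521 0.1553] [-0.06  0.52  0.64] 0.010766243451251335
[[0.91, 0.414, 0.001], [0.414, -0.91, 0.0], [0.001, 0.0, -1.0]] [ 4.2 20.5 90.2  0.  69.2 69.7]
rz -0.32 xyz cm [-0.02 -3.36  8.18] psi now -65.5
1691 ((457.170654296875, 183.82643127441406), (63.4379768371582, 14.747459411621094), 24.62820053100586)
wrist well_mouth 0.85 [[ 0.4427 -0.079   0.056 ]]
wrist slot 0.87 [[ 0.4669 -0.0457  0.056 ]]
wrist ((449.0105895996094, -70.32515716552734), 66.03352355957031) 6070 0.05705846940130918
top well_mouth 0.61 [[ 0.4457 -0.0724  0.056 ]]
top slot 0.89 [[ 0.459  -0.0453  0.056 ]]
top index 0.9 [[ 0.4048 -0.0613  0.056 ]]
top ((447.6114501953125, -72.95867156982422), 65.5264663696289) 1708 0.05428828404295577
scene well_mouth 0.78 [[ 0.4413 -0.0737  0.056 ]]
scene slot 0.68 [[ 0.4648 -0.0427  0.056 ]]
scene slot 0.62 [[ 0.5577 -0.1528  0.056 ]]
scene index 0.71 [[ 0.4056 -0.0587  0.056 ]]
scene index 0.26 [[ 0.7056 -0.1839  0.056 ]]
scene ((446.66571044921875, -72.27763366699219), 66.71873474121094) 1874 0.05377245122629096
```

Request:
jog_arm:
  plan: "0 0 -0.2 0 -1.7 0 60;0 0 0 0 -1.7 0 60;0 0 0 0 0 3 60;0 0 0 0 0 3 60;0 0 0 0 0 2.1 60;0 0 0 0 0 0 60;0 0 0 0 0 0 60"

```text
time_s: 26.55
position: [0.4554, 0.1835, 0.0721]
tool_rot: [[0.908, 0.418, -0.002], [0.418, -0.908, -0.0], [-0.002, -0.0, -1.0]]
ft_force: [0.2, -0.3, 0.4]
grip_width: 0.0653
gripper_force: 0.0
```

Request:
jog_arm:
  plan: "0 0 0 0 0 0 255;0 0 0 0 0 0 255;0 0 0 0 0 0 255;0 0 0 0 0 0 255;0 0 0 0 0 0 255;0 0 0 0 0 0 255;0 0 0 0 0 0 255;0 0 0 0 0 0 255"
  grip_force: 100

```text
time_s: 27.22
position: [0.4562, 0.1832, 0.0734]
tool_rot: [[0.908, 0.418, 0.002], [0.418, -0.908, -0.0], [0.002, 0.001, -1.0]]
ft_force: [0.2, -3.0, 6.1]
grip_width: 0.0119
gripper_force: 98.2
```

Request:
jog_arm:
  plan: "0 0 0 0 0 -2 255;0 0 0 0 0 -3 255;0 0 0 0 0 -3.5 255;0 0 0 0 0 -3.5 255;0 0 -6 0 0 0 255;0 0 -6 0 0 0 255;0 0 -6 0 0 0 255;0 0 -6 0 0 0 255;0 0 0 0 0 0 255"

```text
time_s: 27.97
position: [0.4547, 0.1834, 0.1914]
tool_rot: [[0.657, 0.754, -0.003], [0.754, -0.657, -0.0], [-0.002, -0.002, -1.0]]
ft_force: [0.4, -0.5, -8.4]
grip_width: 0.0116
gripper_force: 100.8
```

```bash
python3 - <<'E'
from h import *
st(); go(.365,-.163,.19,-41)
E
```

```text
27.9667 [0.4547 0.1834 0.1914] [ 0.39 -0.53 -8.43] 0.011604189040546768
[[0.657, 0.754, -0.003], [0.754, -0.657, -0.0], [-0.002, -0.002, -1.0]] [ 8.1 18.  87.4 -0.  74.8 49.2]
rz -0.08 xyz cm [-32.02  15.96   0.14] psi now -41.1
```

Request:
jog_arm:
  plan: "0 0 0 -3.2 1.6 0 255;0 0 0 -3.2 1.6 0 255;0 0 0 -3.2 1.6 0 255;0 0 0 -3.2 1.6 0 255;0 0 0 -3.2 1.6 0 255;0 0 0 -3.2 1.6 0 255;0 0 0 -3.2 1.6 0 255;0 0 0 -3.2 1.6 0 255;0 0 0 -3.2 1.6 0 255;0 0 0 -3.2 1.6 0 255"

```text
time_s: 28.8
position: [0.3634, -0.1637, 0.192]
tool_rot: [[0.663, 0.749, -0.001], [0.749, -0.663, 0.001], [0.0, -0.001, -1.0]]
ft_force: [2.2, 0.5, -9.1]
grip_width: 0.0119
gripper_force: 100.7
```

Request:
jog_arm:
  plan: "0 0 0 0 0 0 255;0 0 0 0 0 0 255"

```text
time_s: 28.97
position: [0.3638, -0.1638, 0.1919]
tool_rot: [[0.665, 0.747, -0.001], [0.747, -0.665, 0.001], [0.0, -0.001, -1.0]]
ft_force: [-1.1, 0.1, -9.5]
grip_width: 0.0122
gripper_force: 100.2
```

```bash
python3 - <<'E'
from h import *
st()
im=imaging.get_image("wrist"); save(im,"w3.png")
for q in("well_mouth","slot","index"):
    for r in models.tip_of("wrist",q)[:3]: print(q,round(r["confidence"],2),np.round(r["at"]),at_z(im,r["at"],.056).round(4))
E
```

```text
28.9667 [ 0.3638 -0.1638  0.1919] [-1.09  0.06 -9.53] 0.012192773700748291
[[0.665, 0.747, -0.001], [0.747, -0.665, 0.001], [0.0, -0.001, -1.0]] [-41.4   8.9 100.    0.   71.1   0.3]
well_mouth 0.72 [324.  50.] [[ 0.4479 -0.0727  0.056 ]]
slot 0.73 [322.   3.] [[ 0.4707 -0.044   0.056 ]]
index 0.83 [267.  71.] [[ 0.3992 -0.0522  0.056 ]]
```

View pics/w3.png

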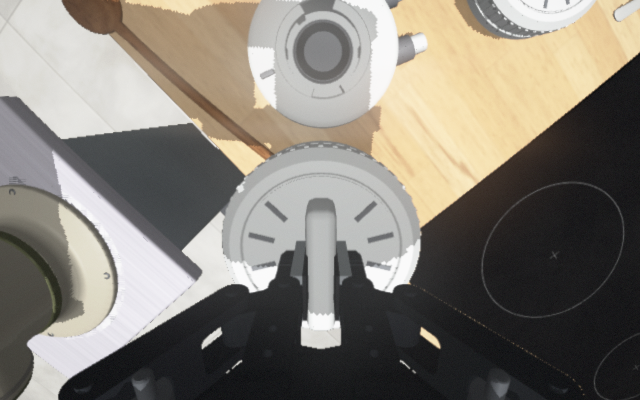

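The base is at (322,50), partly cut off at the top, with the index mark at (267,72). The bar is held straight. I'll back off 4 cm to get the whole base in view.

Request:
jog_arm:
  plan: "0 0 0 -2 0 0 255;0 0 0 -2 0 0 255;0 0 0 0 0 0 255;0 0 0 0 0 0 255"

```text
time_s: 29.5
position: [0.3382, -0.1921, 0.1923]
tool_rot: [[0.66, 0.751, 0.0], [0.751, -0.66, 0.0], [0.0, -0.0, -1.0]]
ft_force: [0.5, 0.1, -9.2]
grip_width: 0.0118
gripper_force: 100.2
```

```bash
python3 - <<'E'
from h import *
from scipy.optimize import least_squares
st(); s=env.observe(); R=np.array(s["tool_rot"]); t=np.array(s["position"])
im=imaging.get_image("wrist"); 
cv2.imwrite("pics/w4.png",cv2.resize(im["pixels"][0:170,220:420,::-1],None,fx=3.5,fy=3.5,interpolation=2))
for q in("well_mouth","slot","index"):
    for r in models.tip_of("wrist",q)[:3]: print(q,round(r["confidence"],2),np.round(r["at"]),at_z(im,r["at"],.056).round(4))
P=cloud(im,np.ones((400,640),bool)); T=(P-t)@R
def circ(X,lo,hi,c0,outer):
    # boundary: extreme radius per angle bin, then robust circle fit
    a=np.degrees(np.arctan2(*(X-c0).T[::-1])).astype(int)//4; r=np.hypot(*(X-c0).T); E=[]
    for k in np.unique(a):
        i=np.nonzero(a==k)[0]; j=i[np.argmax(r[i]) if outer else np.argmin(r[i])]
        if lo<r[j]<hi: E.append(X[j])
    E=np.array(E); f=least_squares(lambda p:np.hypot(E[:,0]-p[0],E[:,1]-p[1])-p[2],[*c0,(lo+hi)/2],loss="soft_l1",f_scale=.0007)
    return f.x.round(4),len(E),np.abs(f.fun).mean().round(4)
B=P[(abs(P[:,2]-.056)<.004)][:,:2]; c0=np.array([.446,-.073]); B=B[np.hypot(*(B-c0).T)<.09]
print("base outer",circ(B,.055,.075,c0,True)); print("collar inner",circ(B,.028,.036,c0,False))
bar=T[(T[:,2]>-.03)&(T[:,2]<-.012)&(abs(T[:,0])<.05)&(abs(T[:,1])<.012)]; print("bar tool x",np.percentile(bar[:,0],[1,99]),"y",np.percentile(bar[:,1],[2,98]))
D=T[(abs(T[:,2]-.003)<.006)]; D=D[np.hypot(D[:,0],D[:,1])<.065]; print("drum z",np.median(D[:,2]),circ(D[:,:2],.05,.062,np.zeros(2),True))
# tilt of the drum top
A=np.c_[D[:,:2],np.ones(len(D))]; print("plane",np.linalg.lstsq(A,D[:,2],rcond=None)[0])
E
```

```text
29.5 [ 0.3382 -0.1921  0.1923] [ 0.46  0.12 -9.2 ] 0.011788915116069163
[[0.66, 0.751, 0.0], [0.751, -0.66, 0.0], [0.0, -0.0, -1.0]] [-47.2   7.8 101.3   0.   70.9  -5.9]
slot 0.23 [326.  22.] [[ 0.4375 -0.0844  0.056 ]]
index 0.71 [266.  23.] [[ 0.3991 -0.0515  0.056 ]]
base outer (array([ 0.447 , -0.0715,  0.0653]), 48, np.float64(0.0001))
collar inner (array([ 0.4472, -0.0714,  0.0325]), 39, np.float64(0.0002))
bar tool x [-0.02799412  0.03274138] y [-0.01001571  0.00976582]
drum z 0.0027858140996808484 (array([ 0.0009, -0.0006,  0.0556]), 63, np.float64(0.0002))
plane [ 0.02497622 -0.00292651  0.0026731 ]
```

View pics/w4.png

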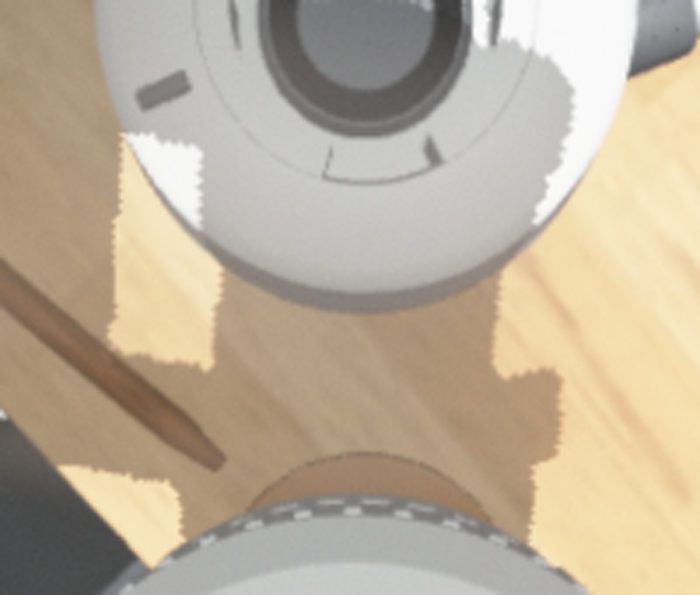

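```bash
python3 - <<'E'
from h import *
im=imaging.get_image("wrist"); C=np.array([.4471,-.0715])
uv=np.array([[163,90],[328,165],[432,150],[380,180]])/3.5+[220,0]
for X in at_z(im,uv,.056)[:,:2]: d=X-C; print(np.round(X,4),np.hypot(*d).round(4),np.degrees(np.arctan2(d[1],d[0])).round(1))
P=cloud(im,np.ones((400,640),bool)); s=env.observe(); R=np.array(s["tool_rot"])
B=P[(abs(P[:,2]-.056)<.004)&(np.hypot(P[:,0]-C[0],P[:,1]-C[1])<.066)]; T=(B-s["position"])@R
print("base plane",np.linalg.lstsq(np.c_[T[:,:2],np.ones(len(T))],T[:,2],rcond=None)[0])
for psi in(-41,-40):
    p=np.radians(psi); ty=np.array([np.cos(p),np.sin(p)]); tx=np.array([-ty[1],ty[0]]); x=C-tx*.0009+ty*.0006; print(x.round(4)); go(*x,.15,psi)
E
```

```text
[ 0.3982 -0.0531] 0.0522 159.4
[ 0.417  -0.0924] 0.0367 -145.3
[ 0.4384 -0.1066] 0.0361 -103.9
[ 0.4243 -0.1034] 0.0392 -125.5
base plane [-0.01050797  0.00070005  0.13679135]
[ 0.447  -0.0726]
rz -0.22 xyz cm [16.12  0.35  4.23] psi now -41.2
[ 0.447  -0.0726]
rz -1.22 xyz cm [16.11  0.63  4.23] psi now -41.2
```

Request:
jog_arm:
  plan: "0 0 -5.8 0 0 0 255;0 0 0 3.9 0.4 0 255;0 0 0 3.9 0.4 0 255;0 0 0 3.9 0.4 0 255;0 0 0 3.9 0.4 0 255;0 0 0 0 0 0 255;0 0 0 0 0 0 255"

```text
time_s: 30.33
position: [0.4427, -0.0727, 0.192]
tool_rot: [[0.577, 0.817, -0.001], [0.817, -0.577, 0.0], [-0.0, -0.001, -1.0]]
ft_force: [-0.3, 0.0, -9.1]
grip_width: 0.0118
gripper_force: 99.9
```

```bash
python3 - <<'E'
from h import *
s=env.observe(); R=np.array(s["tool_rot"]); t=np.array(s["position"]); C=np.array([.4471,-.0715])
for c in("scene","top","wrist"):
    im=imaging.get_image(c); P=cloud(im,np.ones((400,640),bool)); T=(P-t)@R
    D=T[(abs(T[:,2]-.003)<.007)&(np.hypot(T[:,0],T[:,1])<.054)&(abs(T[:,1])>.018)]
    if len(D)<50: print(c,len(D)); continue
    for _ in range(3):
        A=np.c_[D[:,:2],np.ones(len(D))]; k=np.linalg.lstsq(A,D[:,2],rcond=None)[0]; r=D[:,2]-A@k; D=D[abs(r)<.0025]
    print(c,len(D),k.round(4),r.std().round(4))
    if c=="scene": cv2.imwrite("pics/s5.png",cv2.resize(im["pixels"][140:320,230:450,::-1],None,fx=3.3,fy=3.3,interpolation=2))
psi=-35.4; p=np.radians(psi); ty=np.array([np.cos(p),np.sin(p)]); tx=np.array([-ty[1],ty[0]]); x=C-tx*.0009+ty*.0006; print(x.round(4)); go(*x,.15,psi); st()
E
```

```text
scene 803 [-0.0126 -0.0068  0.0047] 0.0009
top 12
wrist 11775 [ 0.0004 -0.0011  0.0026] 0.0008
[ 0.4471 -0.0726]
rz -0.11 xyz cm [0.53 0.31 4.22] psi now -35.5
30.4833 [ 0.4414 -0.0751  0.1922] [-0.13 -0.55 -9.54] 0.01203232471983711
[[0.581, 0.814, -0.001], [0.814, -0.581, -0.0], [-0.0, -0.001, -1.0]] [-24.9  13.7  93.5  -0.   72.8  10.7]
```

View pics/s5.png

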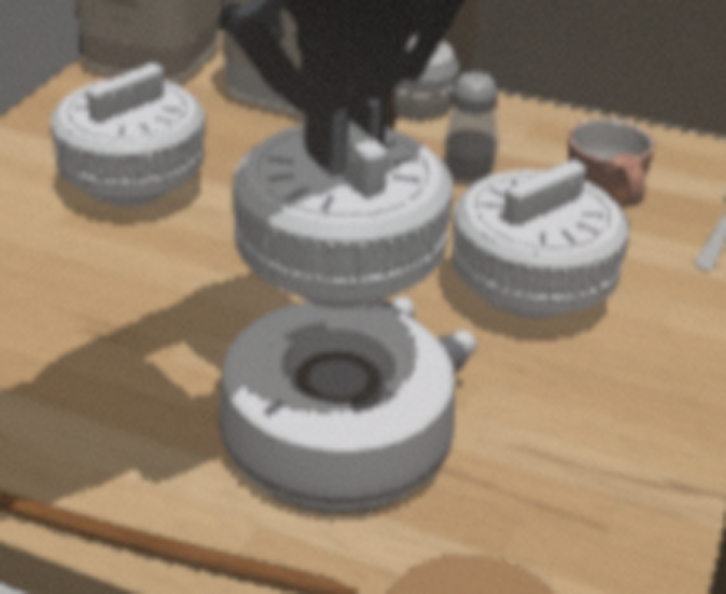

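Tilt is negligible and the slots line up with the bar. In the crop the notches are at (308,335) and (365,400). Correct and lower.

Request:
jog_arm:
  plan: "0 0 0 0.5 0.3 0 255;0 0 0 0 0 1.5 255;0 0 0 0 0 2 255;0 0 0 0 0 2 255;0 0 0 0 0 0 255;0 0 0 0 0 0 255;0 0 0 0 0 0 255"

```text
time_s: 31.07
position: [0.4479, -0.0731, 0.1384]
tool_rot: [[0.581, 0.814, 0.002], [0.814, -0.581, -0.001], [0.0, 0.002, -1.0]]
ft_force: [0.8, -0.4, -8.4]
grip_width: 0.0116
gripper_force: 100.0
```

```bash
python3 - <<'E'
from h import *
st(); go(.4471,-.0726,.124,-35.4)
E
```

```text
31.0667 [ 0.4479 -0.0731  0.1384] [ 0.81 -0.36 -8.45] 0.011568380452007431
[[0.581, 0.814, 0.002], [0.814, -0.581, -0.001], [0.0, 0.002, -1.0]] [-24.3  18.   97.6   0.   64.2  11.3]
rz -0.14 xyz cm [-0.   -0.09  1.44] psi now -35.5
```

Request:
jog_arm:
  plan: "0 0 0 0 -0.1 0.5 255;0 0 0 0 0 0.5 255;0 0 0 0 0 0.4 255;0 0 0 0 0 0 255;0 0 0 0 0 0 255"

```text
time_s: 31.48
position: [0.4463, -0.0719, 0.1232]
tool_rot: [[0.581, 0.814, -0.0], [0.814, -0.581, 0.0], [-0.0, -0.0, -1.0]]
ft_force: [0.3, -0.3, -9.1]
grip_width: 0.0119
gripper_force: 100.0
```

Request:
jog_arm:
  plan: "0 0 0 0 0 0.3 255;0 0 0 0 0 0.2 255;0 0 0 0 0 0 255;0 0 0 0 0 0 255"

```text
time_s: 31.82
position: [0.4469, -0.0721, 0.1191]
tool_rot: [[0.58, 0.814, 0.002], [0.814, -0.58, -0.001], [0.0, 0.002, -1.0]]
ft_force: [-0.7, 0.2, 4.8]
grip_width: 0.0121
gripper_force: 101.9
```

Seal spring met cleanly, with no side force. Pushing on.

Request:
jog_arm:
  plan: "0 0 0 0 0 0.3 255;0 0 0 0 0 0.3 255;0 0 0 0 0 0.2 255;0 0 0 0 0 0 255;0 0 0 0 0 0 255;0 0 0 0 0 0 255"

```text
time_s: 32.32
position: [0.447, -0.0721, 0.1116]
tool_rot: [[0.58, 0.814, 0.002], [0.814, -0.58, -0.001], [0.0, 0.002, -1.0]]
ft_force: [-3.0, 1.3, 11.9]
grip_width: 0.0122
gripper_force: 103.1
```

Request:
jog_arm:
  plan: "0 0 0 0 0 0.2 255;0 0 0 0 0 0.1 255;0 0 0 0 0 0 255;0 0 0 0 0 0 255;0 0 0 0 0 0 255"

```text
time_s: 32.73
position: [0.447, -0.0722, 0.1088]
tool_rot: [[0.58, 0.814, 0.002], [0.814, -0.58, -0.001], [0.0, 0.003, -1.0]]
ft_force: [-3.7, 0.8, 14.3]
grip_width: 0.012
gripper_force: 103.5
```

Request:
jog_arm:
  plan: "0 0 0 0 0 0.07 255;0 0 4 0 0 0 255;0 0 4 0 0 0 255;0 0 4 0 0 0 255;0 0 4 0 0 0 255;0 0 4 0 0 0 255;0 0 0 0 0 0 255;0 0 0 0 0 0 255"

```text
time_s: 33.4
position: [0.4477, -0.0725, 0.1085]
tool_rot: [[0.824, 0.566, 0.004], [0.566, -0.824, -0.002], [0.002, 0.004, -1.0]]
ft_force: [-2.3, 0.9, 14.7]
grip_width: 0.0117
gripper_force: 103.5
```

```bash
python3 - <<'E'
from h import *
s=env.observe(); st(); print(np.round(s["wrist_torque"],2)); go(.4466,-.0721,.108,-110.4)
E
```

```text
33.4 [ 0.4477 -0.0725  0.1085] [-2.28  0.89 14.74] 0.011660872579882138
[[0.824, 0.566, 0.004], [0.566, -0.824, -0.002], [0.002, 0.004, -1.0]] [-24.2  20.4 100.2  -0.   59.1  31.3]
[ 0.25  0.5  -0.06]
rz 54.89 xyz cm [-0.12  0.    0.05] psi now -55.5
```

Request:
jog_arm:
  plan: "0 0 5 -0.05 0 0.03 255;0 0 5 0 0 0 255;0 0 5 0 0 0 255;0 0 5 0 0 0 255;0 0 5 0 0 0 255;0 0 5 -0.05 0 0 255;0 0 5 0 0 0 255;0 0 5 0 0 0 255;0 0 5 0 0 0 255;0 0 0 0 0 0 255"

```text
time_s: 34.23
position: [0.4471, -0.0731, 0.1083]
tool_rot: [[0.982, -0.186, 0.005], [-0.186, -0.982, -0.003], [0.006, 0.001, -1.0]]
ft_force: [-0.2, -0.0, 15.3]
grip_width: 0.0121
gripper_force: 103.6
```

```bash
python3 - <<'E'
from h import *
s=env.observe(); st(); print(np.round(s["wrist_torque"],2)); go(.4466,-.0721,.108,-110.4)
E
```

```text
34.2333 [ 0.4471 -0.0731  0.1083] [-0.17 -0.03 15.28] 0.012081352886724255
[[0.982, -0.186, 0.005], [-0.186, -0.982, -0.003], [0.006, 0.001, -1.0]] [-24.3  20.4 100.3  -0.   58.9  76.4]
[ 0.13  0.28 -0.1 ]
rz 9.66 xyz cm [-0.08 -0.07  0.03] psi now -100.7
```

Request:
jog_arm:
  plan: "0 0 3 0 0 0 255;0 0 3 0 0 0 255;0 0 3 0 0 0 255;0 0 2 0 0 0 255;0 0 0 0 0 0 255;0 0 0 0 0 0 255;0 0 0 0 0 0 255"

```text
time_s: 34.82
position: [0.4474, -0.0726, 0.1083]
tool_rot: [[0.931, -0.365, 0.006], [-0.365, -0.931, -0.002], [0.006, -0.0, -1.0]]
ft_force: [1.0, 3.1, 14.1]
grip_width: 0.012
gripper_force: 103.6
```

```bash
python3 - <<'E'
from h import *
s=env.observe(); st(); print(np.round(s["wrist_torque"],2)); go(.4466,-.0721,.108,-110.4)
E
```

```text
34.8167 [ 0.4474 -0.0726  0.1083] [ 0.99  3.09 14.07] 0.012020365808170006
[[0.931, -0.365, 0.006], [-0.365, -0.931, -0.002], [0.006, -0.0, -1.0]] [-2.430e+01  2.040e+01  1.003e+02  1.000e-01  5.890e+01  8.710e+01]
[ 0.79 -0.06  0.59]
rz -1.03 xyz cm [-0.09 -0.02  0.03] psi now -111.4
```

Request:
jog_arm:
  plan: "0 0 1.5 0 0 0 255;0 0 0 0 0 0 255;0 0 0 0 0 0 255;0 0 0 0 0 0 255"

```text
time_s: 35.15
position: [0.4476, -0.0724, 0.1083]
tool_rot: [[0.921, -0.389, 0.006], [-0.389, -0.921, -0.001], [0.006, -0.001, -1.0]]
ft_force: [3.8, 5.7, 13.4]
grip_width: 0.0117
gripper_force: 103.7
```

```bash
python3 - <<'E'
from h import *
s=env.observe(); st(); print(np.round(s["wrist_torque"],2)); go(.4466,-.0721,.108,-110.4)
E
```

```text
35.15 [ 0.4476 -0.0724  0.1083] [ 3.84  5.72 13.38] 0.011696528109849162
[[0.921, -0.389, 0.006], [-0.389, -0.921, -0.001], [0.006, -0.001, -1.0]] [-2.430e+01  2.040e+01  1.003e+02  1.000e-01  5.890e+01  8.860e+01]
[ 1.09 -0.27  0.83]
rz -2.51 xyz cm [-0.1   0.01  0.03] psi now -112.9
```

At the end stop, with the torque rising. Let it rise into the lock.

Request:
jog_arm:
  plan: "0 0 -1.5 0 0 0 255;0 0 0 0 0 -0.2 255;0 0 0 0 0 -0.2 255;0 0 0 0 0 -0.15 255;0 0 0 0 0 0 255;0 0 0 0 0 0 255;0 0 0 0 0 0 255"

```text
time_s: 35.73
position: [0.4474, -0.0723, 0.1136]
tool_rot: [[0.93, -0.366, 0.006], [-0.366, -0.931, -0.001], [0.006, -0.001, -1.0]]
ft_force: [2.3, 4.1, 11.5]
grip_width: 0.0121
gripper_force: 103.0
```

```bash
python3 - <<'E'
from h import *
s=env.observe(); st(); print(np.round(s["wrist_torque"],2)); go(.4466,-.0721,.108,-110.4)
E
```

```text
35.7333 [ 0.4474 -0.0723  0.1136] [ 2.33  4.06 11.5 ] 0.012106760206113575
[[0.93, -0.366, 0.006], [-0.366, -0.931, -0.001], [0.006, -0.001, -1.0]] [-24.3  19.9  99.9   0.1  59.8  87.2]
[ 0.99 -0.26  0.18]
rz -1.08 xyz cm [-0.08  0.01  0.56] psi now -111.5
```

Request:
jog_arm:
  plan: "0 0 0 0 0 -0.1 255;0 0 0 0 0 0 255;0 0 0 0 0 0 255;0 0 0 0 0 0 255"

```text
time_s: 36.07
position: [0.4474, -0.0723, 0.1144]
tool_rot: [[0.93, -0.366, 0.006], [-0.366, -0.931, -0.001], [0.006, -0.001, -1.0]]
ft_force: [2.9, 4.0, 9.3]
grip_width: 0.012
gripper_force: 102.7
```

Request:
jog_arm:
  plan: "0 0 -2 0 0 0 255;0 0 -2 0 0 0 255;0 0 0 0 0 0 255;0 0 0 0 0 0 255"

```text
time_s: 36.4
position: [0.4472, -0.0723, 0.1143]
tool_rot: [[0.954, -0.301, 0.005], [-0.301, -0.954, -0.0], [0.005, -0.001, -1.0]]
ft_force: [2.8, 3.6, 9.9]
grip_width: 0.012
gripper_force: 102.7
```

```bash
python3 - <<'E'
from h import *
s=env.observe(); st(); print(np.round(s["wrist_torque"],2)); go(.4466,-.0721,.108,-110.4)
E
```

```text
36.4 [ 0.4472 -0.0723  0.1143] [2.77 3.55 9.93] 0.011992237935700428
[[0.954, -0.301, 0.005], [-0.301, -0.954, -0.0], [0.005, -0.001, -1.0]] [-24.3  19.9  99.9   0.1  60.   83.2]
[ 0.87 -0.39 -0.15]
rz 2.87 xyz cm [-0.06 -0.    0.63] psi now -107.5
```

Request:
jog_arm:
  plan: "0 0 2.5 0 0 -0.1 255;0 0 0 0 0 -0.1 255;0 0 0 0 0 0 255;0 0 0 0 0 0 255;0 0 0 0 0 0 255"

```text
time_s: 36.82
position: [0.447, -0.0722, 0.1148]
tool_rot: [[0.94, -0.342, 0.004], [-0.342, -0.94, 0.0], [0.003, -0.002, -1.0]]
ft_force: [8.4, 2.1, -9.3]
grip_width: 0.0119
gripper_force: 100.0
```

It's held by the pockets: the lift force jumped by 19 N in half a millimetre. Release.

Request:
jog_arm:
  plan: "0 0 0 0 0 0.1 255;0 0 0 0 0 0 100;0 0 0 0 0 0 60;0 0 0 0 0 0 60;0 0 0 0 0 0 60;0 0 0 0 0 0 60;0 0 0 0 0 0 60;0 0 0 0 0 -1 60;0 0 0 0 0 -2 60;0 0 0 0 0 -3 60"

```text
time_s: 37.65
position: [0.4444, -0.0719, 0.173]
tool_rot: [[0.94, -0.342, -0.004], [-0.342, -0.94, 0.002], [-0.005, -0.0, -1.0]]
ft_force: [0.7, 0.9, 0.7]
grip_width: 0.0656
gripper_force: 0.0
```

Request:
jog_arm:
  plan: "0 0 0 0 0 -3.5 60;0 0 0 -3 0 -2 60;0 0 0 -4 0 0 60;0 0 0 -4 0 0 60;0 0 0 0 0 0 60;0 0 0 0 0 0 60"

```text
time_s: 38.15
position: [0.3409, -0.0341, 0.2293]
tool_rot: [[0.94, -0.342, 0.001], [-0.342, -0.94, -0.001], [0.001, 0.0, -1.0]]
ft_force: [1.0, -0.2, 0.5]
grip_width: 0.0651
gripper_force: 0.0
```

```bash
python3 - <<'E'
from h import *
st()
for c in("wrist","scene","top"):
    im=imaging.get_image(c); P=cloud(im,np.ones((400,640),bool))
    for n,(x,y),z in(("A",(.447,-.0715),.041),("B",(.6355,.175),0),("C",(.632,-.139),0)):
        d=np.hypot(P[:,0]-x,P[:,1]-y); Q=P[d<.053]; D=Q[abs(Q[:,2]-z-.07)<.007]; b=Q[(Q[:,2]>z+.086)&(Q[:,2]<z+.102)]
        if len(D)>50 and len(b)>20: print(c,n,"drum z",np.median(D[:,2]).round(4),"bar",cv2.minAreaRect(b[:,:2].astype(np.float32)*1000))
    if c=="scene": cv2.imwrite("pics/s6.png",cv2.resize(im["pixels"][120:320,180:470,::-1],None,fx=2.6,fy=2.6,interpolation=2))
E
```

```text
38.15 [ 0.3409 -0.0341  0.2293] [ 1.04 -0.16  0.52] 0.06511331408582366
[[0.94, -0.342, 0.001], [-0.342, -0.94, -0.001], [0.001, 0.0, -1.0]] [-25.8   0.4 102.8  -0.   76.7  84.2]
wrist A drum z 0.112 bar ((447.65386962890625, -72.11882019042969), (14.540685653686523, 62.71497344970703), 69.52674102783203)
scene A drum z 0.1094 bar ((447.5838928222656, -73.0836181640625), (14.738069534301758, 63.4665641784668), 69.30997467041016)
scene B drum z 0.0689 bar ((634.9421997070312, 172.413818359375), (13.578678131103516, 63.60437774658203), 62.47780227661133)
scene C drum z 0.0683 bar ((631.8099365234375, -139.18978881835938), (15.127076148986816, 63.84225845336914), 60.366695404052734)
top A drum z 0.1092 bar ((449.0265808105469, -74.10688018798828), (14.184769630432129, 61.15715026855469), 68.4747314453125)
top B drum z 0.068 bar ((636.3168334960938, 174.6412353515625), (14.884882926940918, 64.48795318603516), 69.20924377441406)
top C drum z 0.068 bar ((631.8323364257812, -139.3934326171875), (14.575648307800293, 62.17295455932617), 62.66822052001953)
```

View pics/s6.png

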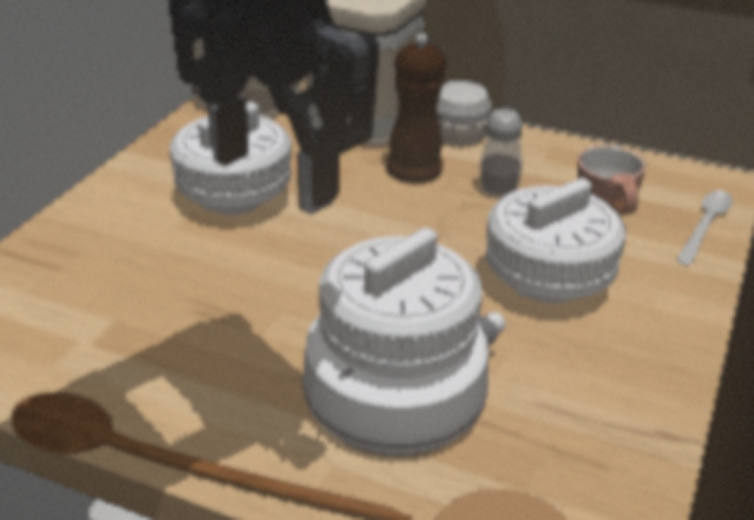

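The cassette sits level in the base at (400,310). Its drum top is at 0.111 m, which matches the locked height, and the bar is at −20.5°, pointing to the index mark at (345,373). B and C are standing upright and the bystanders haven't moved.

```bash
python3 -c "
from rig import job
print(job.close_job())"
```

```text
the job is handed in; nothing more can be done
None
```

Cassette A was the firm one and is locked in the filter base; loose B and C stand upright, the mill, shaker and mug were not moved, and the job was handed in at about 38 s.

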